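# Show a bored casting to the inspection camera

### The arm

A 6-joint arm with a two-finger parallel gripper is mounted at the origin on the work surface. World frame = base frame: x ahead of the robot, y to its left, z up, the work surface at z = 0. Lengths are in m, angles in rad, forces in N, time in s.
With the tool pointing down it reaches from about 0.375 to 0.9 m from the base axis. Payload 3.1 kg.
Tool frame: the origin (TCP) lies between the finger pads; the fingertips stand 8 mm ahead of it and the grasp point (between the pads) lies 11 mm behind it; z points along the fingers, y is the line along which they close (so a half turn about z gives the same grasp; the last joint's range is limited). The gripper opens to 87 mm and grips with 3 to 60 N. Pads are 19 mm wide; open, the fingers measure 117 mm over their backs; the gripper's body (75 mm by 190 mm) begins 51 mm behind the grasp point.
Start: joints at [-1.355, 0.527, 1.433, -0, 1.181, -0.178], TCP at [0.24, -0.577, 0.231] pointing down, gripper open.
Joint ranges: [-3.08, 3.08], [-0.75, 2.2], [0.22, 2.44], [-1.43, 4.57], [0, 2.65], [-2.85, 2.85]. Speed limits (rad/s): [2.79, 2.79, 3.14, 3.14, 3.14, 3.14].

### API

Orientations are given as a unit quaternion [x, y, z, w].
In Python, from rig import robot gives the robot as it stands.
- The arm moves only by the tool move_arm, never from a script. Its argument "motion" is text: rows parted by semicolons, each of 5 numbers parted by spaces: the opening, from -1 (shut) to 1 (fully open), then the shift along the tool's x, y, z normalised to -1 to 1, where 1 is 0.2 m, then the turn about the tool's z normalised to -1 to 1, where 1 is pi rad. A call has 1 to 12 rows; each row is the pose to reach, as a shift and turn from the pose commanded when the call began, along the tool's axes at that moment, turning the shorter way round; what a row does not reach only later rows make up. A row lasts 1/12 s, in which the tool goes at most 41.7 mm and 7.16 degrees, less where a joint would pass 70% of its speed; a pose out of reach is approached as far as the arm can. A call with a number of a shift or a turn outside -1 to 1 is refused whole. A call with a gripper value outside its range is refused whole. The fingers move at their own pace and stop on an object; "newtons" is the grip in N (left out, the last holds). Time passes only in rows, so rows that repeat a pose let the fingers close. It gives the time, the measured TCP pose, the force, the opening and the grip force at its end, in the units of the state.
- robot.get_obs(): the state, without advancing time (a new reading comes with each control period).
- robot.camera(name): name is "scene" or "side" or "wrist"; returns (picture, depth): 400x640x3 uint8, red, green, blue; 400x640 float32, m along the optical axis (not along the pixel's ray), 0 where there is no reading.
- robot.camera_model(name): a dict with "mtx" (3x3 intrinsics, pixels), "position" and "attitude" of the camera in the world. Camera axes: x right, y down, z forward; pixel columns grow to the right and rows downward; lengths in m; the calibration is good to about 2 mm. The wrist camera is an equidistant fisheye: a pixel r from the principal point sees the ray r / f radians off the axis. A picture is of the moment at which its call begins: read the wrist's pose just before it. camera_model takes no time and is no camera call; for the wrist camera it gives the pose at the moment of the call.
- robot.hand_in(): hands the job in; it is judged then, once.
The state is a dict: "time": time; "q": joint angles; "joint_velocities": joint speeds; "joint_torque": joint torques, N m; "position": TCP position; "tool_rot": TCP orientation; "ft_force": force on the tool from outside, world axes, zero at the start; "moment": the same for the moment, N m; "grip_width": finger opening in m; "grip_force": force on a finger pad.
Only numpy, scipy, OpenCV 4.12 (cv2) and the standard library are available. Lean on these libraries where they do the work, as an engineer would, in place of code of your own. Each camera call takes 0.05 s, during which the arm holds its last target. There are 200 camera calls.

### The job

The carton's open flap stands in the way of the inspection camera: first swing it fully shut, so that its tab drops behind the near rim. Then pick out the bracket that has the round hole and hold it still in front of the camera, the centre of the raised ring on the lens axis 220 mm from the lens, ring side facing squarely into the lens (so the bracket leans back as the camera looks down), foot at the bottom, touching nothing but the gripper. Leave the camera, the other castings and everything else on the bench where they are, and finish while still holding the bracket there.

Things in the scene. Friction and masses are not known exactly. Their poses are not given: they have to be found in the camera images.
- flap (a joint): Hinge of the carton's cardboard flap, rad: 0 = shut (lying level on the rim), 1.57 = standing straight up. The stiff hinge stays where it is left; about 1 N at the free edge swings it.
- flap_hinge (a point): Middle of the hinge line, on the carton's far rim 75 mm above the bench, parallel to the carton's y. The flap is 160 mm from hinge to free edge, 200 mm along the hinge, 4 mm thick, its underside on the hinge line. Open, it stands between the camera and the space above the carton.
- flap_edge (a point): Middle of the free edge of the flap, on its outer face (the upper face when shut). Near it a tab 90 mm wide and 22 mm long stands out of the inner face; shut, the tab sits inside the carton just behind the near rim.
- carton: Open cardboard fastener carton, 160 (x) by 200 (y) by 75 mm high, heavy, does not move. Origin at the centre of its underside; x points from the robot's side to the hinge side, z up.
- lens (a point): Centre of the lens glass of the inspection camera (fixed beyond the carton's hinge side: base 100 by 120 mm, 18 mm post, black head 70 by 56 by 50 mm, tilt axis 320 mm above the bench, lens barrel 46 mm across looking back over the carton, towards the robot and 18 to 30 degrees down). x points straight back into the camera, along the lens axis; y is level; z is the camera's up.
- focus (a point): The point in the air on the lens axis 220 mm in front of the lens, over the carton, 160 to 230 mm above the bench; same axes as lens.
- bracket: The bored bracket, bare aluminium, 0.2 kg, standing on the bench: foot 44 (x) by 60 (y) by 8 mm; on it an upright plate 14 mm thick (x), 50 mm wide (y), top 85 mm above the bench, with a 24 mm round hole through it and, on its +x face only, a raised ring (boss) 37 mm across, 8 mm high. Origin: centre of the foot's underside, z up. Its edges (50 mm apart along y) are free to grip from above.
- boss (a point): Centre of the boss's outer face, at (15, 0, 45) mm in the bracket's frame.
- solid_bracket: Bystander: casting of the same size whose plate has no hole, and a rib in front. Origin under its foot.
- fork_bracket: Bystander: casting of the same size whose plate is split into two prongs. Origin under its foot.
- wrench: Bystander: wrench 150 mm long lying on the bench between the carton and the castings.
- brush: Bystander: brush 200 mm long lying on the robot's side of the castings.
- bowl: Bystander: white bowl, 120 mm across, 60 mm high.
- bottle: Bystander: white bottle 56 mm across, 150 mm high, far side.
- tub: Bystander: white round tub 90 mm across, 70 mm high, far side.
Things that resemble listed ones, but are neither listed nor needed, are in the scene too. Leave any pink or yellow look-alike of the bracket alone.

How it is judged:
By the outcome, as a careful person would: the job done as asked, in the order asked, and still so for the second after the job is handed in, while the arm keeps its last pose, push and grip.
It also fails if it takes over 51 s, if anything falls off the work surface, if the arm or the gripper's body presses on something with over 40 N, if the wrist force passes 120 N, or if a joint passes its speed limit or range.

## Working session

There is one attempt and no reset: what is moved stays moved. The work goes in short steps, Python scripts to look and compute and a tool call to move; the robot and the scene stay as the last step left them, time stands still between calls to the robot, and variables do not carry over. Pictures are saved under pics/ and viewed, at most 10 in all, crops included, and the job is handed in when it is done.

Besides the shell and the picture viewer there is one more tool, called by a JSON object that holds its "fn" and its "kwargs". move_arm: Moves the arm, as the interface text tells. Its arguments: {"type":"object","properties":{"motion":{"type":"string"},"newtons":{"type":"number"}},"required":["motion"]}

```bash
mkdir -p pics; ls; python3 - <<'E'
from rig import robot
import cv2,numpy as np
print(robot.get_obs())
for n in ["scene","side","wrist"]:
    m=robot.camera_model(n); p,d=robot.camera(n)
    print(n,m,(d>0).mean())
    cv2.imwrite(f"pics/{n}0.png",p[:,:,::-1]); np.save(f"{n}0.npy",d)
E
```

```text
pics
{'time': 0.0, 'q': array([-1.35552462e+00,  5.28481660e-01,  1.43388813e+00, -1.81468627e-05,
        1.18140228e+00, -1.78536824e-01]), 'joint_velocities': array([ 0.00015915,  0.00028203, -0.00033157,  0.00014179, -0.00160688,
       -0.00032646]), 'joint_torque': array([-1.11835134e-04, -4.40037596e+01, -1.76594746e+01,  6.33885898e-02,
        5.82536019e-02, -1.80034876e-04]), 'position': array([ 0.23966427, -0.57645134,  0.22956661]), 'tool_rot': array([ 9.80675650e-01,  1.95637628e-01, -2.84030027e-05, -1.08936830e-03]), 'ft_force': array([-0.12450447,  0.2992187 ,  0.87318277]), 'moment': array([-0.0461201 ,  0.00830435, -0.01118635]), 'grip_force': 0.0, 'grip_width': 0.08702912972103603}
scene {'mtx': array([[369.93704858,   0.        , 315.88314683],
       [  0.        , 369.93704858, 195.47116023],
       [  0.        ,   0.        ,   1.        ]]), 'position': array([ 0.90266026, -0.48682938,  1.04422617]), 'attitude': array([ 0.92055459,  0.28931456, -0.08381322, -0.24869998])} 0.99609375
side {'mtx': array([[492.35013608,   0.        , 318.05554232],
       [  0.        , 492.35013608, 202.46431429],
       [  0.        ,   0.        ,   1.        ]]), 'position': array([0.04036187, 1.07148492, 0.9706713 ]), 'attitude': array([-0.17985746,  0.85640782, -0.47110699,  0.11079324])} 0.97496484375
wrist {'mtx': array([[309.70691629,   0.        , 316.51175754],
       [  0.        , 309.70691629, 192.8038958 ],
       [  0.        ,   0.        ,   1.        ]]), 'position': array([ 0.30657451, -0.54810353,  0.38355924]), 'attitude': array([ 0.82413842, -0.55023629, -0.07527461,  0.11121878])} 0.9726796875
```

View pics/scene0.png

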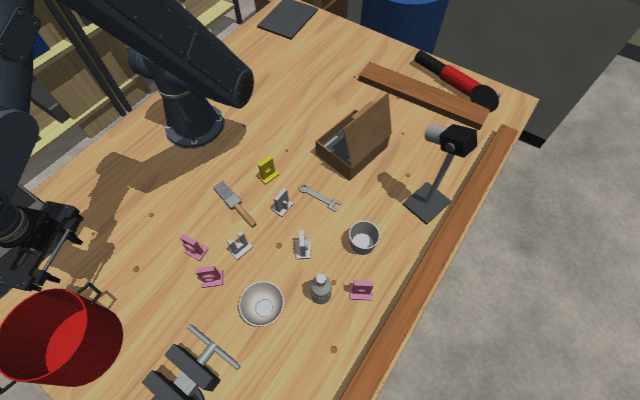

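View pics/side0.png

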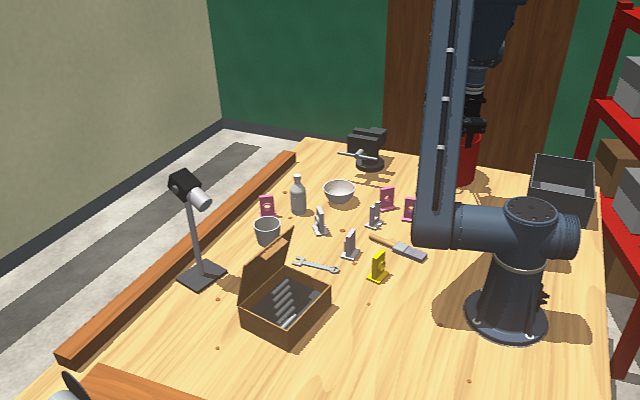

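The scene view shows the carton with its flap up at (355,140), the camera at (450,140), and three grey castings at (282,202), (239,243) and (303,244). Pink and yellow look-alikes stand around them. Next I'll zoom in and get world points.

```bash
cat > h.py <<'E'
import numpy as np,cv2
from scipy.spatial.transform import Rotation as R
from rig import robot
def cloud(n,d):
    m=robot.camera_model(n);K=m["mtx"]
    v,u=np.mgrid[0:400,0:640]
    x=(u-K[0,2])/K[0,0]*d;y=(v-K[1,2])/K[1,1]*d
    P=np.dstack([x,y,d])@R.from_quat(m["attitude"]).as_matrix().T+m["position"]
    P[d==0]=np.nan
    return P
E
python3 - <<'E'
from h import *
s=cv2.imread("pics/scene0.png");t=cv2.imread("pics/side0.png")
def c(i,x,y,w,h): return cv2.resize(i[y:y+h,x:x+w],(400,300),interpolation=cv2.INTER_CUBIC)
a=np.hstack([c(s,215,180,120,90),c(t,300,195,100,75)])
b=np.hstack([c(s,300,80,200,150),c(t,160,160,200,150)])
cv2.imwrite("pics/m1.png",np.vstack([a,b]))
S=cloud("scene",np.load("scene0.npy"));T=cloud("side",np.load("side0.npy"))
for n,P,l in [("s",S,[(282,202),(239,243),(303,244),(320,195),(350,175),(388,98),(317,147),(450,140),(428,131)]),("t",T,[(351,243),(375,215),(320,222),(315,265),(291,232),(240,305),(200,200),(242,275)])]:
    for u,v in l: print(n,u,v,P[v,u].round(3))
E
```

```text
s 282 202 [ 0.485 -0.093  0.048]
s 239 243 [ 0.459 -0.269  0.031]
s 303 244 [ 0.631 -0.18   0.084]
s 320 195 [0.554 0.014 0.008]
s 350 175 [0.599 0.122 0.03 ]
s 388 98 [0.597 0.32  0.212]
s 317 147 [0.453 0.143 0.05 ]
s 450 140 [0.835 0.161 0.337]
s 428 131 [0.773 0.187 0.303]
t 351 243 [ 0.469 -0.077  0.053]
t 375 215 [ 0.462 -0.288  0.029]
t 320 222 [ 0.605 -0.146  0.052]
t 315 265 [0.553 0.01  0.004]
t 291 232 [0.561 0.134 0.208]
t 240 305 [0.627 0.309 0.075]
t 200 200 [0.779 0.215 0.304]
t 242 275 [0.601 0.319 0.192]
```

View pics/m1.png

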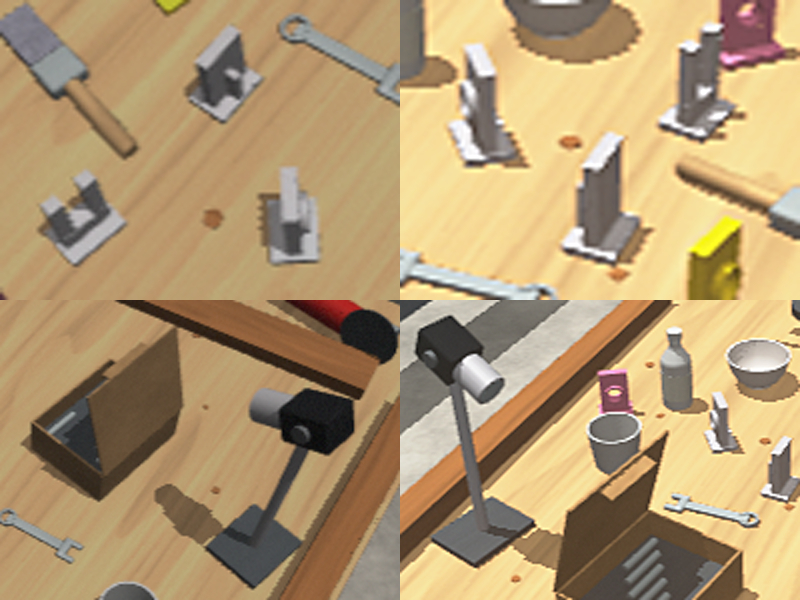

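The three grey castings:
- **Fork:** at (0.46,-0.28).
- **Solid, with a rib:** at (0.48,-0.08).
- **Bored, with the round boss:** at (0.61,-0.16), boss facing about +x.

Next I'll measure the geometry.

```bash
cat >> h.py <<'E'
def plane(P,tol=.003,it=400,seed=0):
    r=np.random.default_rng(seed);best=None
    for _ in range(it):
        a,b,c=P[r.choice(len(P),3,False)];n=np.cross(b-a,c-a);l=np.linalg.norm(n)
        if l<1e-6: continue
        i=abs((P-a)@(n/l))<tol
        if best is None or i.sum()>best.sum(): best=i
    Q=P[best];m=Q.mean(0);n=np.linalg.svd(Q-m,full_matrices=False)[2][2]
    return m,n,best
def box(P,lo,hi):
    P=P.reshape(-1,3);return P[np.all((P>lo)&(P<hi),1)]
E
python3 - <<'E'
from h import *
S=cloud("scene",np.load("scene0.npy"));T=cloud("side",np.load("side0.npy"))
for n,P in (("s",S),("t",T)):
    print(n,"bench z",np.nanmedian(box(P,[.55,-.1,-.03],[.75,-.02,.03])[:,2]))
    F=box(P,[.4,.05,.085],[.72,.42,.26]); m,nn,i=plane(F); Q=F[i]
    print(n,"flap",len(F),i.sum(),m.round(3),nn.round(3),"zmax",Q[:,2].max().round(3))
    h=np.cross(nn,[0,0,1]);h/=np.linalg.norm(h);print(" hdir",h.round(3),"extent",np.percentile(Q@h,[.3,99.7]).round(3),"z pct",np.percentile(Q[:,2],[1,50,99,99.8]).round(3))
    C=box(P,[.4,.05,.068],[.72,.42,.082]);r=cv2.minAreaRect(C[:,:2].astype(np.float32));print(" rim rect",r, cv2.boxPoints(r).round(3).tolist())
    H=box(P,[.68,.05,.24],[.95,.32,.42]);print(" head",len(H),H.min(0).round(3),H.max(0).round(3))
    A=H
    for k in range(3):
        if len(A)<30:break
        m,nn,i=plane(A,.0025,seed=k);print("  pl",i.sum(),m.round(3),nn.round(3),A[i].min(0).round(3),A[i].max(0).round(3));A=A[~i]
    for nm,c in (("bored",(.61,-.165)),("solid",(.48,-.085)),("fork",(.46,-.28))):
        B=box(P,[c[0]-.06,c[1]-.06,.025],[c[0]+.06,c[1]+.06,.12]);m,nn,i=plane(B,.002)
        top=B[B[:,2]>.079]
        print(" ",nm,len(B),i.sum(),m.round(3),nn.round(3),"yaw",np.degrees(np.arctan2(nn[1],nn[0])).round(1),"top",cv2.minAreaRect(top[:,:2].astype(np.float32)) if len(top)>3 else 0,top[:,2].max() if len(top) else 0)
E
```

```text
s bench z 0.0003709542940173449
s flap 1994 1832 [0.594 0.216 0.162] [ 0.946 -0.158  0.283] zmax 0.233
 hdir [-0.165 -0.986  0.   ] extent [-0.415 -0.215] z pct [0.087 0.164 0.23  0.232]
 rim rect ((0.5378662347793579, 0.22890779376029968), (0.20323430001735687, 0.16596239805221558), 80.43084716796875) [[0.4390000104904175, 0.1420000046491623], [0.6029999852180481, 0.11500000208616257], [0.6370000243186951, 0.3149999976158142], [0.4729999899864197, 0.34299999475479126]]
 head 1303 [0.764 0.149 0.24 ] [0.894 0.22  0.358]
  pl 465 [0.83  0.188 0.338] [ 0.455 -0.073 -0.887] [0.764 0.156 0.302] [0.873 0.22  0.358]
  pl 304 [0.832 0.164 0.317] [-0.276 -0.96  -0.053] [0.766 0.15  0.274] [0.881 0.186 0.351]
  pl 221 [0.879 0.179 0.337] [ 0.876 -0.208  0.436] [0.863 0.153 0.313] [0.894 0.207 0.356]
  bored 161 66 [ 0.617 -0.17   0.086] [0.051 0.024 0.998] yaw 25.4 top ((0.6173102855682373, -0.1684708297252655), (0.013763846829533577, 0.05133318901062012), 36.54695129394531) 0.08893565446227392
  solid 219 121 [ 0.483 -0.09   0.059] [ 1.    -0.017 -0.004] yaw -1.0 top ((0.47760772705078125, -
[... 1023 characters left out ...]
 137 [0.818 0.2   0.324] [-0.456  0.157  0.876] [0.764 0.163 0.293] [0.874 0.225 0.355]
  bored 166 53 [ 0.612 -0.159  0.06 ] [-0.63  -0.759 -0.162] yaw -129.7 top ((0.6150949001312256, -0.16844457387924194), (0.015429974533617496, 0.054610852152109146), 41.23555374145508) 0.08938558269499508
  solid 200 104 [ 0.469 -0.083  0.058] [ 0.998 -0.051 -0.022] yaw -2.9 top ((0.47364139556884766, -0.08821839839220047), (0.016514763236045837, 0.05819950997829437), 1.706037998199463) 0.08895859342288004
  fork 184 81 [ 0.453 -0.271  0.055] [ 0.984 -0.177 -0.007] yaw -10.2 top ((0.45871299505233765, -0.2733118236064911), (0.0507114976644516, 0.014715572819113731), 82.68292236328125) 0.08972429246460811
```

```bash
cat >> h.py <<'E'
def go(*tg):
    """rows for targets (x,y,z,psi_deg of tool y) from the current pose"""
    o=robot.get_obs();M=R.from_quat(o["tool_rot"]);A=M.as_matrix();p=o["position"]
    psi0=np.degrees(np.arctan2(A[1,1],A[0,1]))
    print("at",p.round(4),"psi",psi0.round(2),"w",round(o["grip_width"],4),"t",round(o["time"],2),"f",o["ft_force"].round(1))
    for x,y,z,psi in tg:
        d=(M.inv().apply(np.array([x,y,z])-p))/.2
        t=-((psi-psi0+180)%360-180)/180
        print(" %.3f %.3f %.3f %.3f"%(*d,t))
E
cat > cam.py <<'E'
from h import *
from scipy.optimize import least_squares
def fit(img,P):
    ok=np.all((P>[.68,.05,.2])&(P<[.95,.32,.42]),2)
    hs=cv2.cvtColor(img,cv2.COLOR_BGR2HSV);v=hs[...,2]
    bar=cv2.erode((ok&(v>95)&(P[...,2]>.26)).astype(np.uint8),np.ones((3,3)))>0
    B=P[bar]
    B=B[B[:,0]<.815]
    def res(q):
        a=np.array([np.cos(q[2])*np.cos(q[3]),np.sin(q[2])*np.cos(q[3]),np.sin(q[3])])
        c=np.array([.79,q[0],q[1]]);D=B-c
        return np.linalg.norm(D-np.outer(D@a,a),axis=1)-.023
    r=least_squares(res,[.19,.32,-.2,.42],loss="soft_l1",f_scale=.002)
    q=r.x;a=np.array([np.cos(q[2])*np.cos(q[3]),np.sin(q[2])*np.cos(q[3]),np.sin(q[3])]);c=np.array([.79,q[0],q[1]])
    s=(B-c)@a;l=c+a*np.percentile(s,1)
    print(len(B),"rms",np.std(r.fun).round(4),"yaw,pitch",np.degrees(q[2:]).round(1),"s",np.percentile(s,[0,1,5,95]).round(4),"lens",l.round(4),"focus",(l-.22*a).round(4))
    hd=ok&(v<75)&(P[...,2]>.255); H=P[hd]
    for k in range(3):
        if len(H)<40:break
        m,n,i=plane(H,.0025,seed=k);n=n*np.sign(n[2]);print("  pl",i.sum(),m.round(3),n.round(3));H=H[~i]
    post=P[np.all((P>[.74,.1,.04])&(P<[.95,.27,.24]),2)];print("  post",np.median(post,0).round(3))
    return l,a
if __name__=="__main__":
    for n in("scene","side"): fit(cv2.imread(f"pics/{n}0.png"),cloud(n,np.load(n+"0.npy")))
    go((.57,-.24,.30,-67),(.61,.218,.31,-99.6))
E
python3 cam.py
```

```text
110 rms 0.0022 yaw,pitch [34.6 33. ] s [-0.0436 -0.0434 -0.0394 -0.0051] lens [0.7601 0.1777 0.3187] focus [0.6081 0.0729 0.199 ]
  pl 378 [0.842 0.186 0.344] [-0.408  0.099  0.908]
  pl 286 [0.837 0.162 0.32 ] [0.272 0.961 0.045]
  pl 199 [0.879 0.178 0.336] [ 0.876 -0.213  0.434]
  post [0.928 0.179 0.047]
202 rms 0.0022 yaw,pitch [-14.2  24.6] s [-0.0182 -0.0165 -0.0139  0.0247] lens [0.7755 0.2027 0.2836] focus [0.5815 0.2519 0.1922]
  pl 309 [0.837 0.192 0.341] [-0.419  0.091  0.903]
  pl 160 [0.849 0.214 0.319] [0.211 0.977 0.02 ]
  pl 69 [0.831 0.188 0.335] [-0.418  0.094  0.904]
  post [0.852 0.192 0.05 ]
at [ 0.2397 -0.5766  0.2298] psi -67.44 w 0.0869 t 0.15 f [ 1.3 -0.1 -0.2]
 2.171 -0.921 -0.349 -0.002
 3.234 -2.959 -0.395 0.179
```

{"fn": "move_arm", "kwargs": {"motion": "1 1 -0.42 -0.17 0; 1 1 -0.42 -0.17 0; 1 1 -0.42 -0.17 0; 1 1 -0.42 -0.17 0; 1 1 -0.42 -0.17 0; 1 1 -0.42 -0.17 0", "newtons": 20}}

```text
time: 0.65
position: [0.3957, -0.4182, 0.2654]
tool_rot: [0.98, 0.198, 0.001, -0.001]
ft_force: [0.4, -0.4, -0.7]
grip_width: 0.087
grip_force: 0.0
```

{"fn": "move_arm", "kwargs": {"motion": "1 1 -0.42 -0.17 0; 1 1 -0.42 -0.17 0; 1 1 -0.42 -0.17 0; 1 1 -0.42 -0.17 0; 1 1 -0.42 -0.17 0; 1 1 -0.42 -0.17 0; 1 1 -0.42 -0.17 0"}}

```text
time: 1.23
position: [0.5467, -0.2663, 0.2988]
tool_rot: [0.98, 0.198, 0.001, 0.0]
ft_force: [-0.2, -0.2, -0.1]
grip_width: 0.0871
grip_force: 0.0
```

```bash
python3 - <<'E'
from h import *
m=robot.camera_model("wrist");p,d=robot.camera("wrist")
np.save("wrist1.npy",d);np.savez("wm1.npz",**m)
cv2.imwrite("pics/wrist1.png",p[:,:,::-1]);print(m["position"],R.from_quat(m["attitude"]).as_matrix()[:,2])
go((.61,.218,.31,-99.6))
E
```

```text
[ 0.61323973 -0.23719712  0.45277739] [-0.24439138 -0.10384595 -0.96410003]
at [ 0.5451 -0.2679  0.2983] psi -67.27 w 0.0868 t 1.28 f [-0.2 -0.5 -0. ]
 1.238 -2.115 -0.060 0.180
```

View pics/wrist1.png

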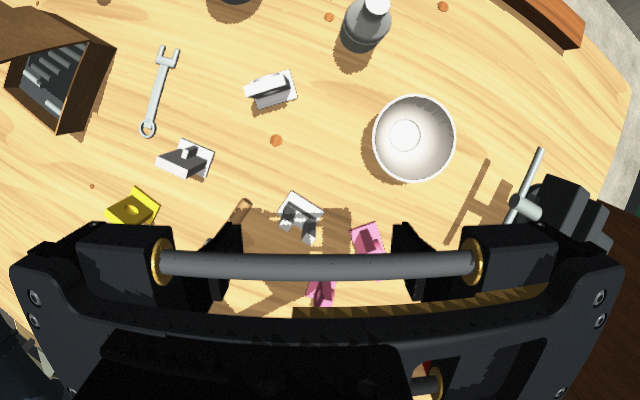

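The wrist view shows the bored bracket at (270,88), the solid one at (185,158), and the fork at (300,215). The bowl is at (413,138). I'll now unproject the fisheye view for the bracket's pose.

```bash
cat >> h.py <<'E'
def wcloud(d,m):
    K=m["mtx"];v,u=np.mgrid[0:400,0:640];x=(u-K[0,2])/K[0,0];y=(v-K[1,2])/K[1,1];r=np.hypot(x,y)+1e-9
    t=np.tan(np.minimum(r,1.4))/r;P=np.dstack([x*t*d,y*t*d,d])@R.from_quat(m["attitude"]).as_matrix().T+m["position"]
    P[(d==0)|(r>1.4)]=np.nan;return P
E
python3 - <<'E'
from h import *
m=dict(np.load("wm1.npz"));W=wcloud(np.load("wrist1.npy"),m)
S=cloud("scene",np.load("scene0.npy"));T=cloud("side",np.load("side0.npy"))
for n,P in(("w",W),("s",S),("t",T)):
    B=box(P,[.55,-.23,.006],[.68,-.1,.12])
    t=B[B[:,2]>.078][:,:2].astype(np.float32);f=B[(B[:,2]<.02)][:,:2].astype(np.float32);b=B[(B[:,2]>.03)&(B[:,2]<.07)]
    l=cv2.fitLine(t,cv2.DIST_HUBER,0,.01,.01).ravel()
    print(n,len(t),"top",cv2.minAreaRect(t),"line",np.degrees(np.arctan2(l[1],l[0])).round(1),t.mean(0).round(4),"z",np.median(B[B[:,2]>.078][:,2]))
    print("  foot",len(f),cv2.minAreaRect(f),f.mean(0).round(3),"mid",len(b),b.mean(0).round(3))
print(np.nanmedian(box(W,[.55,-.1,-.03],[.7,-.02,.03])[:,2]))
E
```

```text
w 508 top ((0.617719829082489, -0.16856937110424042), (0.015030192211270332, 0.05084351822733879), 38.60178756713867) line -51.7 [ 0.6175 -0.1686] z 0.08521031384659283
  foot 553 ((0.6179471611976624, -0.1688014417886734), (0.04474305361509323, 0.06024043634533882), 38.41875076293945) [ 0.613 -0.177] mid 214 [ 0.621 -0.17   0.053]
s 86 top ((0.6173102855682373, -0.1684708297252655), (0.013763846829533577, 0.05133318901062012), 36.54695129394531) line -53.4 [ 0.6167 -0.1696] z 0.08561376440969526
  foot 147 ((0.6255556344985962, -0.16388189792633057), (0.09651318192481995, 0.0813140794634819), 64.86962890625) [ 0.619 -0.173] mid 65 [ 0.629 -0.175  0.054]
t 45 top ((0.6150595545768738, -0.1685367077589035), (0.01549937017261982, 0.05464304983615875), 40.53037643432617) line -53.4 [ 0.6138 -0.1661] z 0.08310454296455305
  foot 75 ((0.5978339314460754, -0.17932680249214172), (0.0842849388718605, 0.06451741605997086), 38.59787368774414) [ 0.609 -0.157] mid 100 [ 0.61  -0.154  0.05 ]
-0.0002697101343027697
```

{"fn": "move_arm", "kwargs": {"motion": "1 0.3 -1 -0.03 0.03; 1 0.3 -1 -0.03 0.06; 1 0.3 -1 -0.03 0.09; 1 0.3 -1 -0.03 0.09; 1 0.3 -1 -0.03 0.09; 1 0.3 -1 -0.03 0.09"}}

```text
time: 1.78
position: [0.5201, -0.0561, 0.3041]
tool_rot: [0.998, 0.057, -0.002, -0.002]
ft_force: [-0.1, -0.3, -0.4]
grip_width: 0.087
grip_force: 0.0
```

```bash
python3 - <<'E'
from h import *
go((.61,.218,.31,-99.6))
E
```

```text
at [ 0.5201 -0.0561  0.3041] psi -83.44 w 0.087 t 1.78 f [-0.1 -0.3 -0.4]
 0.603 -1.310 -0.026 0.090
```

{"fn": "move_arm", "kwargs": {"motion": "1 0.3 -0.7 -0.03 0.03; 1 0.3 -0.7 -0.03 0.06; 1 0.3 -0.7 -0.03 0.09; 1 0.3 -0.7 -0.03 0.09; 1 0.3 -0.7 -0.03 0.09"}}

```text
time: 2.2
position: [0.5686, 0.087, 0.3102]
tool_rot: [0.996, -0.084, 0.0, -0.001]
ft_force: [0.6, -1.3, 0.3]
grip_width: 0.087
grip_force: 0.0
```

```bash
python3 - <<'E'
from h import *
m=robot.camera_model("wrist");p,d=robot.camera("wrist")
np.save("wrist2.npy",d);np.savez("wm2.npz",**m)
cv2.imwrite("pics/wrist2.png",p[:,:,::-1])
go((.611,.217,.31,-99.6),(.611,.217,.22,-99.6))
E
```

```text
at [0.5678 0.0847 0.3099] psi -99.73 w 0.0872 t 2.25 f [ 0.1 -0.5  0. ]
 0.101 -0.688 -0.001 -0.001
 0.102 -0.689 0.449 -0.001
```

View pics/wrist2.png

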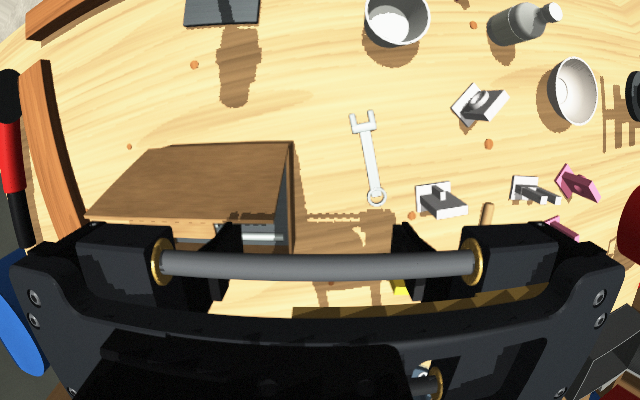

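The ring is visible at (478,100), on the bored bracket's +x/+y face, so its yaw is +38.5°. The flap's outer face is at (200,180). Next I'll move behind the flap.

{"fn": "move_arm", "kwargs": {"motion": "1 0.1 -0.69 0 0; 1 0.1 -0.69 0 0; 1 0.1 -0.69 0 0; 1 0.1 -0.69 0 0; 1 0.1 -0.69 0 0; 1 0.1 -0.69 0.2 0; 1 0.1 -0.69 0.4 0; 1 0.1 -0.69 0.45 0; 1 0.1 -0.69 0.45 0"}}

```text
time: 3.0
position: [0.6079, 0.214, 0.2165]
tool_rot: [0.996, -0.087, -0.005, 0.002]
ft_force: [-0.4, -0.0, 0.3]
grip_width: 0.0871
grip_force: 0.0
```

```bash
python3 - <<'E'
from h import *
c=np.array([.6155,.2165]);u=np.array([-.986,.166])
g=[]
for th in list(np.linspace(72,0,12)):
    t=np.radians(th);s=.14*np.cos(t)-.004*np.sin(t)-.0095;z=.075+.14*np.sin(t)+.004*np.cos(t)+.008
    g.append((*(c+u*s),z,-99.6))
go(*g)
E
```

```text
at [0.6079 0.214  0.2165] psi -99.99 w 0.0871 t 3.0 f [-0.4 -0.   0.3]
 -0.115 -0.018 -0.004 -0.002
 -0.190 -0.017 0.024 -0.002
 -0.261 -0.017 0.060 -0.002
 -0.328 -0.017 0.104 -0.002
 -0.389 -0.017 0.155 -0.002
 -0.445 -0.016 0.213 -0.002
 -0.493 -0.016 0.277 -0.002
 -0.533 -0.016 0.346 -0.002
 -0.566 -0.016 0.419 -0.002
 -0.590 -0.017 0.495 -0.002
 -0.605 -0.017 0.573 -0.002
 -0.611 -0.017 0.653 -0.002
```

{"fn": "move_arm", "kwargs": {"motion": "1 -0.12 0 0 0; 1 -0.19 0 0.02 0; 1 -0.26 0 0.06 0; 1 -0.33 0 0.1 0; 1 -0.39 0 0.15 0; 1 -0.45 0 0.21 0; 1 -0.5 0 0.28 0; 1 -0.54 0 0.35 0; 1 -0.57 0 0.42 0; 1 -0.6 0 0.5 0; 1 -0.61 0 0.57 0; 1 -0.61 0 0.6 0"}}

```text
time: 4.0
position: [0.4913, 0.2373, 0.1013]
tool_rot: [0.996, -0.086, 0.0, 0.0]
ft_force: [-0.7, 0.1, 0.4]
grip_width: 0.0868
grip_force: 0.2
```

{"fn": "move_arm", "kwargs": {"motion": "1 0 0 0.02 0; 1 0 0 0.04 0; 1 0 0 0.06 0; 1 0 0 0.06 0"}}

```text
time: 4.33
position: [0.4914, 0.2382, 0.0888]
tool_rot: [0.996, -0.086, 0.001, -0.0]
ft_force: [-0.2, -0.1, 0.2]
grip_width: 0.0867
grip_force: 0.0
```

{"fn": "move_arm", "kwargs": {"motion": "1 0 0 0.01 0; 1 0 0 0.02 0; 1 0 0 0.03 0; 1 0 0 0.03 0"}}

```text
time: 4.67
position: [0.4915, 0.2384, 0.0868]
tool_rot: [0.996, -0.086, 0.001, -0.0]
ft_force: [-5.7, -2.8, 26.9]
grip_width: 0.0872
grip_force: 13.4
```

```bash
python3 - <<'E'
from h import *
p,d=robot.camera("side");np.save("side2.npy",d);cv2.imwrite("pics/side2.png",cv2.resize(p[150:350,150:450,::-1],None,fx=2,fy=2))
T=cloud("side",d);go()
b=box(T,[.44,.12,.03],[.64,.34,.25]);print(np.histogram(b[:,2],np.arange(.03,.25,.01)))
for u in (.02,.06,.1,.13,.15):
    c=np.array([.6155,.2165])+u*np.array([-.986,.166])+.085*np.array([.166,.986])
    q=box(T,[*(c-.007),.03],[*(c+.007),.25]);print(u,len(q),np.median(q[:,2]) if len(q) else 0)
E
```

```text
at [0.4915 0.2385 0.0868] psi -99.82 w 0.0872 t 4.72 f [-5.  -3.1 27.8]
(array([ 250,  242,  246,  251, 1824,  303,   51,   40,   21,   19,   12,
         23,  123,  204,  201,  358,  475,  122,   79,   70,   78]), array([0.03, 0.04, 0.05, 0.06, 0.07, 0.08, 0.09, 0.1 , 0.11, 0.12, 0.13,
       0.14, 0.15, 0.16, 0.17, 0.18, 0.19, 0.2 , 0.21, 0.22, 0.23, 0.24]))
0.02 20 0.07899332148096111
0.06 17 0.07834396210010142
0.1 65 0.15816616710581965
0.13 70 0.1575347607710485
0.15 71 0.15735757083948587
```

View pics/side2.png

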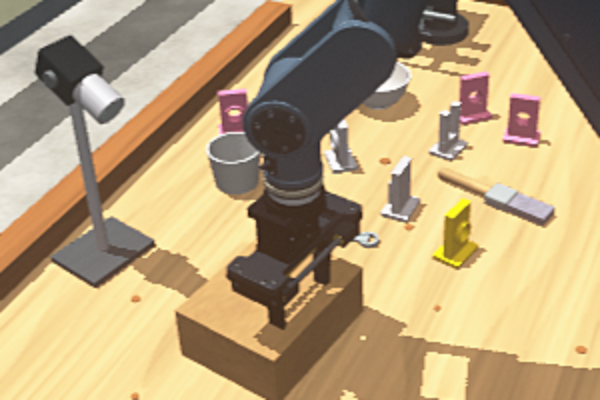

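Side view: the flap lies shut, level on the rim, with the gripper on it. I'll lift off, then refine the lens pose with the flap out of the way.

{"fn": "move_arm", "kwargs": {"motion": "1 0 0 -0.2 0; 1 0 0 -0.4 0; 1 0 0 -0.6 0; 1 0 0.2 -0.8 0; 1 0 0.4 -0.9 0; 1 0 0.6 -0.9 -0.03; 1 0 0.8 -0.9 -0.06; 1 0 1 -0.9 -0.1; 1 0 1 -0.9 -0.14;1 0 1 -0.9 -0.17"}}

```text
time: 5.55
position: [0.456, 0.0381, 0.2632]
tool_rot: [0.983, 0.181, 0.0, 0.001]
ft_force: [-0.3, -0.3, 0.0]
grip_width: 0.0867
grip_force: 0.0
```

```bash
cat > cam2.py <<'E'
from h import *
from scipy.optimize import least_squares
H={};B={}
for n in("scene","side"):
    p,d=robot.camera(n);np.save(n+"3.npy",d);cv2.imwrite(f"pics/{n}3.png",p[:,:,::-1]);P=cloud(n,d)
    ok=np.all((P>[.68,.05,.26])&(P<[.95,.32,.42]),2);g=p.max(2)
    e=lambda m:P[cv2.erode(m.astype(np.uint8),np.ones((3,3)))>0]
    H[n]=e(ok&(g<75));B[n]=e(ok&(g>95))
    F=box(P,[.44,.12,.06],[.64,.34,.12]);m,nn,i=plane(F);print(n,"flap",m.round(4),nn.round(3),"bench",np.nanmedian(box(P,[.62,-.08,-.03],[.75,-.02,.03])[:,2]).round(4))
A=lambda y,t:np.array([np.cos(y)*np.cos(t),np.sin(y)*np.cos(t),np.sin(t)])
def res(q):  # cylinder + head box faces (56 wide, 50 high) about one axis, per-view shift
    a=A(q[0],q[1]);yv=np.array([-np.sin(q[0]),np.cos(q[0]),0]);zv=np.cross(a,yv);out=[]
    for k,n in enumerate(H):
        c=np.array([.79,q[2],q[3]])+(0 if k==0 else 1)*q[4:7]
        D=B[n]-c;s=D@a;D=D[(s>-.04)]
        D=D[D@a<.02]
        r=np.linalg.norm(D-np.outer(D@a,a),axis=1)-.023;out.append(np.pad(r,(0,400-len(r))))
        D=H[n]-c;fy=abs(abs(D@yv)-.028);fz=abs(D@zv-.025);m=np.minimum(fy,fz);m=np.minimum(m,.006);out.append(m)
    out.append((q[4:7])/1);return np.concatenate(out)
for x0 in ([-.24,.435,.19,.315,0,0,0],[-.2,.40,.195,.31,0,0,0]):
    r=least_squares(res,x0,loss="soft_l1",f_scale=.002,diff_step=1e-4,x_scale=[.1,.1,.01,.01,.01,.01,.01]);q=r.x;a=A(q[0],q[1])
    print(np.degrees(q[:2]).round(2),q[2:].round(4),r.cost)
    for k,n in enumerate(H):
        c=np.array([.79,q[2],q[3]])+k*q[4:7];s=(B[n]-c)@a;h=(H[n]-c)@a
        print(n,len(B[n]),"barrel s",np.percentile(s,[1,5,95]).round(4),"head s",np.percentile(h,[1,99]).round(4), "lens",(c+a*np.percentile(s,1)).round(4))
E
python3 cam2.py; python3 -c "
from h import *
go((.6177,-.1687,.30,-51.5))"
```

```text
scene flap [0.5386 0.2256 0.0792] [ 0.001 -0.003  1.   ] bench 0.001
side flap [0.5338 0.2372 0.0783] [0.002 0.001 1.   ] bench -0.0006
[ -9.7  -61.15] [ 0.1863  0.2653  0.0085 -0.0045 -0.016 ] 0.010066792720262589
scene 105 barrel s [-0.0479 -0.0472 -0.039 ] head s [-0.0475  0.0195] lens [0.7672 0.1902 0.3073]
side 210 barrel s [-0.0665 -0.0648 -0.0459] head s [-0.067  -0.0226] lens [0.7668 0.1872 0.3076]
[-13.88  25.6 ] [ 0.2019  0.2909 -0.     -0.0024 -0.0008] 0.0031481106495675074
scene 105 barrel s [-0.0119 -0.0111  0.026 ] head s [0.003  0.1039] lens [0.7796 0.2045 0.2858]
side 210 barrel s [-0.0155 -0.0142  0.0268] head s [0.0328 0.0932] lens [0.7765 0.2029 0.2834]
at [0.4564 0.0404 0.263 ] psi -69.38 w 0.0869 t 5.65 f [-0.1  0.7 -0.3]
 0.387 1.263 -0.184 -0.099
```

View pics/scene3.png

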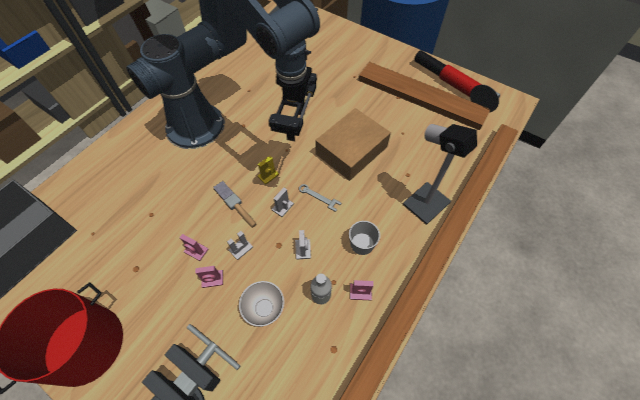

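Scene view: the flap is shut and the camera is unobstructed at (450,140). The fits from both views agree:
- **Lens axis:** yaw -13.9°, pitch 25.6°.
- **Lens:** about (0.777,0.204,0.284).
- **Focus:** about (0.584,0.2515,0.189).

The tool only yaws, so I'll grip the bracket and lean it in the grip by pressing the back of its foot against the carton's far wall. First, over to the bracket.

{"fn": "move_arm", "kwargs": {"motion": "1 0.2 0.64 -0.1 -0.03; 1 0.2 0.64 -0.1 -0.05; 1 0.2 0.64 -0.1 -0.05; 1 0.2 0.64 -0.1 -0.05; 1 0.2 0.64 -0.1 -0.05"}}

```text
time: 6.07
position: [0.542, -0.0663, 0.283]
tool_rot: [0.967, 0.255, 0.001, 0.001]
ft_force: [0.2, 0.0, 0.3]
grip_width: 0.0873
grip_force: 0.0
```

```bash
python3 - <<'E'
from h import *
go((.6177,-.1687,.2,-51.5),(.6177,-.1687,.049,-51.5))
E
```

```text
at [ 0.542  -0.0663  0.283 ] psi -60.51 w 0.0873 t 6.07 f [0.2 0.  0.3]
 0.076 0.631 0.417 -0.050
 0.075 0.628 1.172 -0.050
```

{"fn": "move_arm", "kwargs": {"motion": "1 0.08 0.63 0 -0.03; 1 0.08 0.63 0.1 -0.05; 1 0.08 0.63 0.2 -0.05; 1 0.08 0.63 0.4 -0.05; 1 0.08 0.63 0.4 -0.05; 1 0.08 0.63 0.4 -0.05"}}

```text
time: 6.57
position: [0.6125, -0.163, 0.1985]
tool_rot: [0.943, 0.331, -0.004, -0.004]
ft_force: [-0.0, 0.9, 0.4]
grip_width: 0.0872
grip_force: 0.0
```

```bash
python3 - <<'E'
from h import *
go((.6177,-.1687,.049,-51.5))
E
```

```text
at [ 0.6125 -0.163   0.1985] psi -51.28 w 0.0872 t 6.57 f [-0.   0.9  0.4]
 0.005 0.046 0.747 0.001
```

{"fn": "move_arm", "kwargs": {"motion": "1 0 0 0.2 0; 1 0 0 0.2 0; 1 0 0 0.2 0"}}

```text
time: 6.82
position: [0.614, -0.1632, 0.1626]
tool_rot: [0.943, 0.332, -0.001, -0.002]
ft_force: [0.7, -0.9, 0.4]
grip_width: 0.0871
grip_force: 0.0
```

```bash
python3 - <<'E'
from h import *
go((.6177,-.1687,.049,-51.5))
m=robot.camera_model("wrist");p,d=robot.camera("wrist");W=wcloud(d,m)
B=box(W,[.55,-.23,.078],[.68,-.1,.095]);t=B[:,:2].astype(np.float32)
print(len(t),cv2.minAreaRect(t) if len(t)>5 else 0)
E
```

```text
at [ 0.614  -0.1632  0.1626] psi -51.17 w 0.0871 t 6.82 f [ 0.7 -0.9  0.4]
 -0.002 0.036 0.568 0.002
1231 ((0.6177918314933777, -0.16791710257530212), (0.014457606710493565, 0.04966171830892563), 38.793678283691406)
```

{"fn": "move_arm", "kwargs": {"motion": "1 0 0.03 0.1 0; 1 0 0.03 0.25 0; 1 0 0.03 0.4 0; 1 0 0.03 0.52 0; 1 0 0.03 0.57 0; 1 0 0.03 0.57 0; 0.1 0 0.03 0.57 0; -1 0 0.03 0.57 0; -1 0 0.03 0.57 0; -1 0 0.03 0.57 0; -1 0 0.03 0.57 0; -1 0 0.03 0.57 0", "newtons": 20}}

```text
time: 7.87
position: [0.6197, -0.1705, 0.0493]
tool_rot: [0.943, 0.332, 0.0, 0.0]
ft_force: [-0.8, 0.4, -0.5]
grip_width: 0.0549
grip_force: 0.0
```

{"fn": "move_arm", "kwargs": {"motion": "-1 0 0 0 0; -1 0 0 0 0; -1 0 0 -0.05 0; -1 0 0 -0.2 0; -1 0 0 -0.4 0; -1 0 0 -0.6 0; -1 0 0 -0.7 0; -1 0 0 -0.7 0"}}

```text
time: 8.53
position: [0.6232, -0.1722, 0.1949]
tool_rot: [0.943, 0.332, 0.005, 0.005]
ft_force: [1.2, -0.9, -2.2]
grip_width: 0.0494
grip_force: 20.0
```

```bash
python3 - <<'E'
from h import *
c=np.array([.6155,.2165])-.065*np.array([.166,.986]);o=np.array([.986,-.166])
print(c)
go((*(c+.04*o),.2,-99.6),(*(c+.04*o),.104,-99.6))
E
```

```text
[0.60471 0.15241]
at [ 0.6232 -0.1722  0.1949] psi -51.23 w 0.0494 t 8.53 f [ 1.2 -0.9 -2.2]
 1.077 -1.174 -0.034 0.269
 1.075 -1.179 0.446 0.269
```

{"fn": "move_arm", "kwargs": {"motion": "-1 0.14 -0.15 -0.03 0.03; -1 0.28 -0.3 -0.05 0.06; -1 0.42 -0.45 -0.05 0.1; -1 0.54 -0.59 -0.05 0.135; -1 0.54 -0.59 -0.05 0.135; -1 0.54 -0.59 -0.05 0.135"}}

```text
time: 9.03
position: [0.6283, -0.0081, 0.1964]
tool_rot: [0.992, 0.128, -0.002, -0.0]
ft_force: [-0.6, 0.3, -3.4]
grip_width: 0.0498
grip_force: 20.0
```

```bash
python3 - <<'E'
from h import *
c=np.array([.6155,.2165])-.065*np.array([.166,.986]);o=np.array([.986,-.166])
go((*(c+.045*o),.2,-99.6),(*(c+.045*o),.104,-99.6))
E
```

```text
at [ 0.6283 -0.0081  0.1964] psi -75.24 w 0.0498 t 9.03 f [-0.6  0.3 -3.4]
 0.295 -0.714 -0.018 0.135
 0.297 -0.713 0.462 0.135
```

{"fn": "move_arm", "kwargs": {"motion": "-1 0.08 -0.18 0 0.03; -1 0.15 -0.36 0 0.06; -1 0.22 -0.54 0 0.1; -1 0.3 -0.71 0 0.135; -1 0.3 -0.71 0 0.135; -1 0.3 -0.71 0 0.135; -1 0.3 -0.71 0.15 0.135; -1 0.3 -0.71 0.3 0.135; -1 0.3 -0.71 0.43 0.135; -1 0.3 -0.71 0.46 0.135; -1 0.3 -0.71 0.46 0.135; -1 0.3 -0.71 0.46 0.135"}}

```text
time: 10.03
position: [0.653, 0.1402, 0.1067]
tool_rot: [0.996, -0.086, 0.0, 0.0]
ft_force: [-0.4, 0.1, -1.5]
grip_width: 0.0502
grip_force: 20.0
```

```bash
python3 - <<'E'
from h import *
c=np.array([.6155,.2165])-.065*np.array([.166,.986]);o=np.array([.986,-.166])
p,d=robot.camera("scene");P=cloud("scene",d);cv2.imwrite("pics/scene4.png",cv2.resize(p[70:270,280:520,::-1],None,fx=3,fy=3,interpolation=cv2.INTER_CUBIC)[:600])
go((*(c+.024*o),.104,-99.6),(*(c-.002*o),.104,-99.6))
E
```

```text
at [0.6539 0.1406 0.1079] psi -99.89 w 0.0497 t 10.08 f [-0.1 -0.1 -2.3]
 -0.132 -0.016 0.019 -0.002
 -0.262 -0.016 0.019 -0.002
```

View pics/scene4.png

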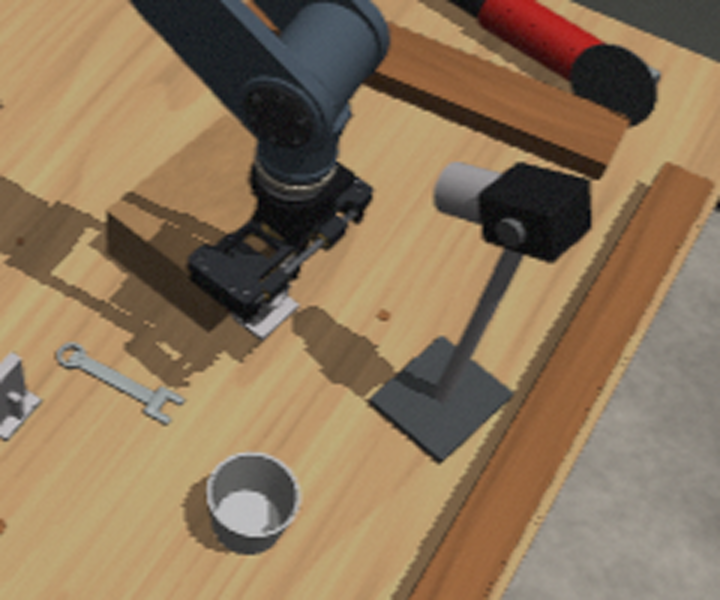

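{"fn": "move_arm", "kwargs": {"motion": "-1 -0.05 0 0.01 0; -1 -0.09 0 0.02 0; -1 -0.11 0 0.02 0; -1 -0.13 0 0.02 0; -1 -0.13 0 0.02 0", "newtons": 10}}

```text
time: 10.5
position: [0.6276, 0.1463, 0.1039]
tool_rot: [0.996, -0.085, 0.002, 0.0]
ft_force: [1.2, -0.8, -2.0]
grip_width: 0.0497
grip_force: 10.0
```

{"fn": "move_arm", "kwargs": {"motion": "-1 -0.01 0 0 0; -1 -0.02 0 0 0; -1 -0.03 0 0 0; -1 -0.04 0 0 0; -1 -0.04 0 0 0; -1 -0.04 0 0 0"}}

```text
time: 11.0
position: [0.6199, 0.1478, 0.1031]
tool_rot: [0.996, -0.086, 0.001, -0.0]
ft_force: [5.3, -0.4, 0.7]
grip_width: 0.0498
grip_force: 10.0
```

{"fn": "move_arm", "kwargs": {"motion": "-1 -0.01 0 0 0; -1 -0.02 0 0 0; -1 -0.03 0 0 0; -1 -0.04 0 0 0; -1 -0.05 0 0 0; -1 -0.06 0 0 0; -1 -0.07 0 0 0; -1 -0.08 0 0 0; -1 -0.085 0 0 0; -1 -0.085 0 0 0", "newtons": 8}}

```text
time: 11.83
position: [0.6015, 0.1506, 0.1024]
tool_rot: [0.996, -0.086, -0.001, 0.0]
ft_force: [2.7, 0.6, -0.9]
grip_width: 0.0498
grip_force: 8.0
```

```bash
cat > tilt.py <<'E'
from h import *
o=robot.get_obs();p0=o["position"]
A=R.from_quat(o["tool_rot"]).as_matrix();tx=np.r_[A[:2,0],0];tx/=np.linalg.norm(tx);ty=A[:,1]
g=p0+[0,0,.011]
for n in("scene","side","wrist"):
    m=robot.camera_model(n);p,d=robot.camera(n);P=wcloud(d,m) if n=="wrist" else cloud(n,d)
    hs=cv2.cvtColor(p,cv2.COLOR_RGB2HSV)
    D=P-g;L=np.dstack([D@tx,D@ty,D[...,2]])
    k=np.all((L>[-.05,-.034,-.09])&(L<[.07,.034,.045]),2)&(hs[...,2]>70)&(hs[...,1]<60)
    Q=L[k];print(n,len(Q))
    if len(Q)<20: continue
    for j in range(3):
        if len(Q)<15:break
        m_,nn,i=plane(Q,.0015,seed=j)
        print("  ",i.sum(),m_.round(4),nn.round(3),"lean from x/z-normal: %.1f / %.1f"%(np.degrees(np.arctan2(nn[2],nn[0])),np.degrees(np.arctan2(-nn[0],nn[2]))),Q[i].min(0).round(3),Q[i].max(0).round(3));Q=Q[~i]
go()
E
python3 tilt.py
```

```text
scene 245
   63 [ 0.0235  0.0047 -0.0295] [ 0.916 -0.     0.402] lean from x/z-normal: 23.7 / -66.3 [ 0.011 -0.024 -0.047] [ 0.031  0.026 -0.   ]
   49 [ 0.0351  0.0055 -0.0433] [-0.26   0.013  0.965] lean from x/z-normal: 105.1 / 15.1 [ 0.008 -0.029 -0.051] [ 0.047  0.033 -0.039]
   39 [ 0.026   0.0023 -0.0152] [ 0.89  -0.072  0.45 ] lean from x/z-normal: 26.8 / -63.2 [ 0.014 -0.019 -0.044] [0.042 0.03  0.008]
side 186
   76 [-0.0026  0.0001 -0.0076] [0.92  0.004 0.391] lean from x/z-normal: 23.0 / -67.0 [-0.015 -0.027 -0.054] [0.019 0.025 0.024]
   30 [ 0.0197 -0.0167 -0.0306] [ 0.207 -0.769  0.605] lean from x/z-normal: 71.1 / -18.9 [-0.014 -0.03  -0.052] [0.042 0.02  0.024]
   22 [ 0.0278 -0.0117 -0.037 ] [-0.42   0.092 -0.903] lean from x/z-normal: -115.0 / 155.0 [ 0.006 -0.03  -0.045] [ 0.044  0.015 -0.024]
wrist 11470
   4484 [ 0.0169 -0.0005 -0.0127] [-0.919  0.002 -0.394] lean from x/z-normal: -156.8 / 113.2 [-0.001 -0.03  -0.047] [0.033 0.029 0.027]
   2111 [ 0.038  -0.0007 -0.0425] [ 0.373  0.001 -0.928] lean from x/z-normal: -68.1 / -158.1 [ 0.011 -0.031 -0.055] [ 0.046  0.029 -0.039]
   1580 [ 0.0222 -0.0008 -0.006 ] [-0.92   0.001 -0.392] lean from x/z-normal: -156.9 / 113.1 [ 0.014 -0.03  -0.044] [0.038 0.024 0.009]
at [0.6015 0.1506 0.1023] psi -99.84 w 0.0502 t 11.98 f [ 1.7 -0.1 -1.3]
```

Every view shows the bracket leaning about 23° in the grip. A little more push, then I'll grip hard and back off.

{"fn": "move_arm", "kwargs": {"motion": "-1 -0.007 0 0 0; -1 -0.013 0 0 0; -1 -0.013 0 0 0; -1 -0.013 0 0 0", "newtons": 8}}

```text
time: 12.32
position: [0.5993, 0.1509, 0.1023]
tool_rot: [0.996, -0.086, -0.0, 0.0]
ft_force: [2.8, 0.2, -2.6]
grip_width: 0.0499
grip_force: 8.0
```

{"fn": "move_arm", "kwargs": {"motion": "-1 0 0 0 0; -1 0 0 0 0; -1 0 0 0 0; -1 0.05 0 0 0; -1 0.12 0 0 0; -1 0.15 0 0 0; -1 0.15 0 0 0; -1 0.15 0 -0.1 0; -1 0.15 0 -0.25 0; -1 0.15 0 -0.4 0; -1 0.15 0 -0.4 0", "newtons": 50}}

```text
time: 13.23
position: [0.6321, 0.1464, 0.1885]
tool_rot: [0.996, -0.086, 0.005, -0.001]
ft_force: [1.6, -0.6, -1.4]
grip_width: 0.0494
grip_force: 50.0
```

```bash
python3 tilt.py
```

```text
scene 294
   89 [ 0.0244  0.003  -0.028 ] [0.892 0.025 0.452] lean from x/z-normal: 26.9 / -63.1 [-0.001 -0.027 -0.046] [0.034 0.025 0.024]
   56 [ 0.0336  0.0025 -0.0231] [0.841 0.024 0.541] lean from x/z-normal: 32.8 / -57.2 [ 0.002 -0.028 -0.046] [0.048 0.029 0.025]
   42 [ 0.0338  0.0071 -0.0436] [ 0.452  0.036 -0.891] lean from x/z-normal: -63.1 / -153.1 [ 0.008 -0.03  -0.057] [ 0.047  0.031 -0.036]
side 327
   103 [-0.0002  0.0013 -0.0167] [ 0.906 -0.007  0.422] lean from x/z-normal: 25.0 / -65.0 [-0.018 -0.028 -0.063] [0.02  0.029 0.02 ]
   70 [ 0.0196 -0.006  -0.0527] [ 0.367 -0.04  -0.929] lean from x/z-normal: -68.4 / -158.4 [ 0.002 -0.03  -0.06 ] [ 0.044  0.033 -0.042]
   34 [-0.0033 -0.0019 -0.0125] [ 0.962 -0.081  0.26 ] lean from x/z-normal: 15.1 / -74.9 [-0.014 -0.027 -0.063] [0.01  0.03  0.023]
wrist 11665
   4760 [ 0.0142  0.0003 -0.0166] [-0.903  0.001 -0.429] lean from x/z-normal: -154.6 / 115.4 [-0.005 -0.029 -0.051] [0.031 0.029 0.022]
   2063 [ 0.0365  0.0005 -0.0462] [ 0.413 -0.001 -0.911] lean from x/z-normal: -65.6 / -155.6 [ 0.01  -0.03  -0.059] [ 0.045  0.03  -0.042]
   1472 [ 0.025  -0.0002 -0.0168] [ 0.838 -0.01   0.546] lean from x/z-normal: 33.1 / -56.9 [ 0.01 -0.03 -0.05] [0.046 0.03  0.004]
at [0.6276 0.1459 0.1818] psi -99.83 w 0.0494 t 13.38 f [-0.   0.1 -2.8]
```

```bash
python3 -c "
from h import *
go((.5647,.2564,.185,-103.9))"
```

```text
at [0.6276 0.1459 0.1818] psi -99.83 w 0.0494 t 13.38 f [-0.   0.1 -2.8]
 -0.404 -0.491 -0.015 0.023
```

{"fn": "move_arm", "kwargs": {"motion": "-1 -0.1 -0.1 -0.02 0.01; -1 -0.2 -0.2 -0.02 0.02; -1 -0.3 -0.3 -0.02 0.023; -1 -0.38 -0.4 -0.02 0.023; -1 -0.4 -0.47 -0.02 0.023; -1 -0.4 -0.49 -0.02 0.023; -1 -0.4 -0.49 -0.02 0.023; -1 -0.4 -0.49 -0.02 0.023; -1 -0.4 -0.49 -0.02 0.023; -1 -0.4 -0.49 -0.02 0.023"}}

```text
time: 14.22
position: [0.5678, 0.2548, 0.1863]
tool_rot: [0.992, -0.123, -0.0, 0.0]
ft_force: [-0.3, 0.3, -3.1]
grip_width: 0.0494
grip_force: 50.0
```

```bash
cat > fin.py <<'E'
from h import *
go()
F=np.array([.5841,.2516,.1888]);a=np.array([np.cos(np.radians(-13.9))*np.cos(np.radians(25.6)),np.sin(np.radians(-13.9))*np.cos(np.radians(25.6)),np.sin(np.radians(25.6))])
yv=np.array([np.sin(np.radians(13.9)),np.cos(np.radians(13.9)),0]);zv=np.cross(a,yv)
g=robot.get_obs()["position"]+[0,0,.011]
for n in("wrist","scene","side"):
    m=robot.camera_model(n);p,d=robot.camera(n);P=wcloud(d,m) if n=="wrist" else cloud(n,d)
    cv2.imwrite(f"pics/{n}5.png",p[:,:,::-1]);hs=cv2.cvtColor(p,cv2.COLOR_RGB2HSV)
    k=(hs[...,2]>60)&(hs[...,1]<70)
    L=np.dstack([(P-F)@a,(P-F)@yv,(P-F)@zv])
    k&=np.all((L>[-.035,-.034,-.06])&(L<[.025,.034,.05]),2)
    Q=L[k];print(n,len(Q))
    r=Q[(abs(Q[:,0])<.005)&(np.hypot(Q[:,1],Q[:,2])<.025)] ; 
    if len(r)>15:
        mm,nn,i=plane(r,.0015);nn*=np.sign(nn[0]);c=cv2.minEnclosingCircle(r[i][:,1:].astype(np.float32))
        print("  ring",i.sum(),mm.round(4),nn.round(3),"circle",np.round(c[0],4),round(c[1],4))
    q=Q[(Q[:,0]>-.014)&(Q[:,0]<-.005)]
    if len(q)>15:
        mm,nn,i=plane(q,.0015);nn*=np.sign(nn[0]);print("  plate",i.sum(),mm.round(4),nn.round(3),q[i].min(0).round(4),q[i].max(0).round(4))
E
python3 fin.py
```

```text
at [0.5678 0.2548 0.1863] psi -104.07 w 0.0494 t 14.22 f [-0.3  0.3 -3.1]
wrist 11702
  ring 2229 [-0.0006  0.0001  0.0085] [ 1.     0.003 -0.022] circle [-0. -0.] 0.025
  plate 1051 [-0.0094 -0.0005  0.0382] [0.015 0.002 1.   ] [-0.014  -0.0252  0.0372] [-0.005   0.0249  0.0393]
scene 330
  ring 36 [-0.0016 -0.0029  0.0041] [ 0.999  0.029 -0.041] circle [0.0003 0.0013] 0.0244
  plate 17 [-0.0094 -0.0022 -0.0031] [ 0.999  0.022 -0.034] [-0.0114 -0.0312 -0.04  ] [-0.007   0.0238  0.0405]
side 387
  plate 35 [-0.0122  0.0028  0.0131] [ 0.999 -0.032 -0.002] [-0.014  -0.0251 -0.0409] [-0.0102  0.0283  0.0435]
```

View pics/wrist5.png

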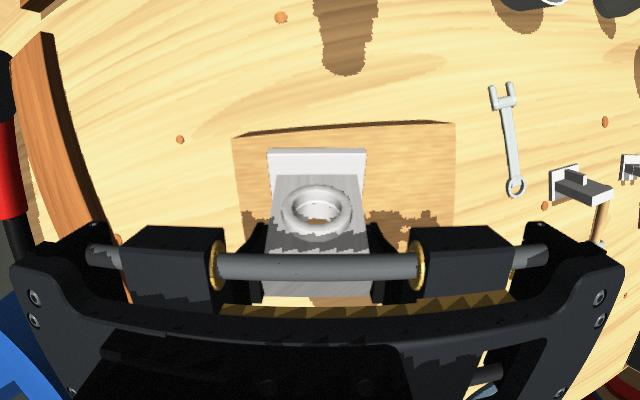

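Wrist view: the ring, with its through hole, is at (317,210) with the foot at the bottom, clear of the shut flap. The top edge shows it sits about 2 mm low, so I'll make a small trim.

{"fn": "move_arm", "kwargs": {"motion": "-1 0 0 -0.01 0; -1 0 0 -0.01 0; -1 0 0 -0.01 0; -1 0 0 -0.01 0; -1 0 0 -0.01 0; -1 0 0 -0.01 0"}}

```text
time: 14.87
position: [0.567, 0.2561, 0.1885]
tool_rot: [0.993, -0.122, -0.0, 0.0]
ft_force: [0.6, -0.2, -3.2]
grip_width: 0.0496
grip_force: 50.0
```

```bash
python3 fin.py; python3 -c "
from rig import robot
print(robot.hand_in())"
```

```text
at [0.567  0.2561 0.1885] psi -103.97 w 0.0496 t 14.87 f [ 0.6 -0.2 -3.2]
wrist 11699
  ring 2015 [-0.0006 -0.001   0.0087] [ 1.     0.002 -0.013] circle [-0.  0.] 0.025
  plate 1036 [-0.0093  0.0009  0.0408] [ 0.007 -0.     1.   ] [-0.014  -0.0241  0.0397] [-0.005   0.0259  0.042 ]
scene 334
  ring 40 [ 0.0009 -0.0066  0.001 ] [ 0.993 -0.118 -0.002] circle [-0.0044 -0.0006] 0.0222
  plate 14 [-0.0091 -0.0047 -0.0167] [ 0.334 -0.591  0.735] [-0.0135 -0.03   -0.0361] [-0.0058  0.0136  0.0001]
side 394
  plate 36 [-0.0124  0.0052  0.015 ] [ 1.    -0.005 -0.013] [-0.0139 -0.022  -0.0398] [-0.0106  0.0297  0.0445]
the job is handed in; nothing more can be done
None
```

I shut the flap first, then handed in the job at about 15 s with the bored bracket held at the focus point: ring centre within about 1–2 mm by the wrist camera (the bench cameras differ by a few mm), lean within about 1° of the lens axis I fitted.

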